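# Seat a cover plate on its studs

### The arm

A 7-joint arm with a two-finger parallel gripper is mounted at the origin on the work surface. World frame = base frame: x ahead of the robot, y to its left, z up, the work surface at z = 0. Lengths are in mm, angles in rad, forces in N, time in s.
With the tool pointing down it reaches from about 350 to 900 mm from the base axis. Payload 19.9 kg.
Tool frame: the origin (TCP) lies on the centre line of the jaws, within the pads' length; the fingertips stand 25 mm ahead of it and the grasp point (between the pads) lies 6 mm ahead of it (bot.tip_reach is the distance from the TCP to the fingertips, in mm); x points along the fingers, z is the direction in which the jaws open and shut, and the axes are right-handed (so a half turn about x gives the same grasp; the last joint's range is limited). The gripper opens to 85 mm and grips with 20 to 120 N. Pads are 22 mm wide; open, the fingers measure 114 mm over their backs; the gripper's body (76 mm by 85 mm) begins 54 mm behind the grasp point. The pads swing forward as they close: fully open they stand 13 mm farther back than shut.
Start: joints at [1.093, 0.417, -0.01, 1.614, 0.005, 1.111, -0.053], TCP at [264.396, -566.303, 256.26] pointing down, gripper open.
Joint ranges: [-2.81, 2.81], [-0.39, 2.02], [-1.27, 1.25], [0.06, 2.57], [-1.19, 4.33], [0.19, 2], [-2.82, 2.82]. Speed limits (rad/s): [1.89, 1.89, 2.39, 2.39, 3.01, 3.01, 3.01].

### API

Orientations are given as a unit quaternion [x, y, z, w].
In Python, from cell import sense, grab_frame, order, bot gives the robot as it stands. The module is installed in compiled form; this text tells all that it offers.
- The arm moves only by the tool jog_arm, never from a script. Its argument "deltas" is a list that holds one entry, the list of rows, each a list of 6 numbers: the shift along the tool's x, y, z in cm, then the turn, a rotation vector about the tool's x, y, z in rad. A call has 1 to 20 rows; each row shifts and turns the commanded pose from where the row before left it, along the tool's axes as they then stand; what a row does not reach is not made up. A row lasts 1/8 s, in which the tool goes at most 62.5 mm and 10.7 degrees, less where a joint would pass 70% of its speed; a pose out of reach is approached as far as the arm can. A call with a gripper value outside its range is refused whole. "gripper" is the finger opening in cm, from 0 to 8.54, set as the call begins (left out, the last holds). The fingers move at their own pace and stop on an object; the grip force is fixed at half the most. Time passes only in rows, so rows that do not move let the fingers close. It gives the time, the measured TCP pose, the force and the opening at its end, in the units of the state.
- sense(): the state, without advancing time (a new reading comes with each control period).
- grab_frame(name): name is "scene" or "top" or "wrist"; returns a dict with "image" (480x640x3 uint8, red, green, blue), "z_map" (480x640 float32, mm along the optical axis (not along the pixel's ray), 0 where there is no reading), "mtx" (3x3 intrinsics, pixels), "R" (3x3) and "t" (3): a world point X has camera coordinates R X + t. Camera axes: x right, y down, z forward; pixel columns grow to the right and rows downward; lengths in mm; the calibration is good to about 2 mm. A picture is of the moment at which its call begins.
- order.job_done(): hands the job in, once; it reports no verdict.
The state is a dict: "time_s": time; "qpos": joint angles; "qd": joint speeds; "joint_efforts": joint torques, N m; "tcp_pos": TCP position; "tool_rot": TCP orientation; "wrist_force": force on the tool from outside, world axes, zero at the start; "torque": the same for the moment, N m; "grip_width": opening from 0.0 (shut) to 1.0 (fully open).
Only numpy, scipy, OpenCV 4.12 (cv2) and the standard library are available. Lean on these libraries where they do the work, as an engineer would, in place of code of your own. Each camera call takes 0.05 s, during which the arm holds its last target. There are 200 camera calls.

### The job

Take the aluminium cover plate by its black grip and fit it, grip upwards, on the open grey instrument case: slide it gently over the four brass studs until its holes drop over them and it lies flush on the rim all round, then let go. Do not bang or press hard on the studs, and leave the other things on the desk where they are.

Things in the scene. Friction and masses are not known exactly. Their poses are not given: they have to be found in the camera images.
- cover: Flat aluminium cover plate, 140 (its x) by 170 (its y) by 4 thick, 0.2 to 0.45 kg, loose on a brown leather pad 3 high. Origin at the centre of its underside, z up. Four round through holes, 8.6 in diameter, at x = +-42, y = +-57. It fits either way round (half a turn about z is the same).
- cover_grip (a point): Point to grip on the black plastic block that stands on the middle of the cover, 27 above the cover's underside. The block is 16 along the cover's x and 60 along its y; its top is 40 above the cover's underside (36 above the upper face).
- unit: Open-topped grey instrument case fixed to the desk, 140 (its x) by 170 (its y), origin at the centre of its underside, z up. Its flat rim is 14 wide all round and 60 above the desk. Inside are a green circuit board and a brass frame with four upright brass studs.
- rim_mid (a point): Middle of the case's opening, level with the rim (60 above the desk). With its holes over the studs the cover drops until its underside rests on the rim; otherwise it rests on the stud tips, 6 higher. More than 40 N between the cover and the case or its studs counts as damage.
- stud_mid (a point): NOMINAL middle of the four studs, at tip height, 6 above the rim; fixed in the case. Studs are 6 in diameter, the last 1.5 tapering to 4, at x = +-42, y = +-57 from their middle. Their frame is clamped anew each time: the true middle lies up to 9 in x and up to 9 in y (case axes) off this point, not turned; this shift is not measured. The frame does not give.
- dish: Bystander, leave alone: white porcelain plate, 170 diameter, 22 high. Origin at the centre of its underside.
- mug: Bystander, leave alone: blue mug, 76 diameter, 90 high, handle on one side. Origin at the centre of its underside.
- mouse: Bystander, leave alone: black computer mouse, 100 x 58 x 26. Origin at the centre of its underside.
- driver: Bystander, leave alone: screwdriver lying on its side, about 200 long. Origin at the middle of its length.
- tub: Bystander, leave alone: orange open tub of screws, 42 x 42 x 22. Origin at the centre of its underside.
- notepad: Bystander, leave alone: white notepad with red binding, 150 x 210 x 12. Origin at the centre of its underside.
- pen: Bystander, leave alone: blue pen lying down, 140 long, 10 thick. Origin at the middle of its length.
Things that resemble listed ones, but are neither listed nor needed, are in the scene too. What is meant by the cover is not pink, purple or red, and is the larger of those in its own colour.

How it is judged:
By the outcome, as a careful person would: the job done as asked, in the order asked, and still so for the second after the job is handed in, with the robot touching nothing.
It also fails if it takes over 72 s, if anything falls off the work surface, if the arm or the gripper's body presses on something with over 40 N, if the wrist force passes 120 N, or if a joint passes its speed limit or range.

## Working session

There is one attempt and no reset: what is moved stays moved. The work goes in short steps, Python scripts to look and compute and a tool call to move; the robot and the scene stay as the last step left them, time stands still between calls to the robot, and variables do not carry over. Pictures are saved under pics/ and viewed, about 8 in all and at most 12, crops included, and the job is handed in when it is done.

Besides the shell and the picture viewer there is one more tool, called after "Request:" as name(argument=value, ...) on one line, values as JSON. jog_arm: Moves the arm, as the interface text tells. Its arguments: {"type":"object","properties":{"deltas":{"type":"array","items":{"type":"array","items":{"type":"array","items":{"type":"number"}}}},"gripper":{"type":"number"}},"required":["deltas"]}

```bash
mkdir -p pics; cat > h.py <<'E'
import numpy as np,cv2
from cell import sense,grab_frame,order,bot
from scipy.spatial.transform import Rotation as Ro
def cloud(f):
    z=f["z_map"].astype(float);K=f["mtx"];v,u=np.mgrid[:480,:640]
    P=np.stack([(u-K[0,2])/K[0,0]*z,(v-K[1,2])/K[1,1]*z,z],-1)
    W=(P-f["t"])@f["R"];W[z==0]=np.nan
    return W
def px(f,X):
    c=f["R"]@np.array(X,float)+f["t"];p=f["mtx"]@c;return p[:2]/p[2]
def save(f,n):cv2.imwrite("pics/"+n,cv2.cvtColor(f["image"],cv2.COLOR_RGB2BGR))
E
python3 - <<'E'
from h import *
s=sense();print(s)
print(Ro.from_quat(s["tool_rot"]).as_matrix().round(3))
for n in("top","scene"):
    f=grab_frame(n);save(f,n+"0.png");np.savez(n+"0.npz",**f);print(n,f["R"].round(3).tolist(),f["t"],f["mtx"].tolist())
E
```

```text
{'time_s': 0.0, 'qpos': array([ 1.09249924,  0.41799582, -0.0103648 ,  1.61419171,  0.00466035,
        1.11067546, -0.05298328]), 'qd': array([-0.00033744,  0.00057013, -0.00122435,  0.0007526 , -0.00082255,
        0.00154266,  0.00102861]), 'joint_efforts': array([-1.42800967e-03, -8.64450288e+01,  6.78335465e-01, -4.34899378e+01,
        1.90103834e-02,  7.52350286e-03, -3.76285413e-06]), 'tcp_pos': array([ 264.29758511, -566.01204577,  255.6389373 ]), 'tool_rot': array([ 0.3799976 ,  0.59684577, -0.37954334,  0.59609044]), 'wrist_force': array([-0.72766791,  0.08218757,  0.33019992]), 'torque': array([ 0.03031483, -0.01936897, -0.03035399]), 'grip_width': 1.0005423219034917}
[[-0.001  0.906  0.423]
 [ 0.001  0.423 -0.906]
 [-1.    -0.    -0.001]]
top [[-0.027, -1.0, -0.003], [-0.991, 0.028, -0.128], [0.128, -0.0, -0.992]] [  10.2504854   534.58658154 1260.05018925] [[480.455249424057, 0.0, 316.3940935160023], [0.0, 480.455249424057, 239.2457566806026], [0.0, 0.0, 1.0]]
scene [[0.376, 0.927, -0.007], [0.657, -0.272, -0.703], [-0.654, 0.26, -0.711]] [-160.15470954 -299.59204617 1983.17140495] [[623.9243443017235, 0.0, 314.9840086571883], [0.0, 623.9243443017235, 248.87307733582617], [0.0, 0.0, 1.0]]
```

View pics/top0.png

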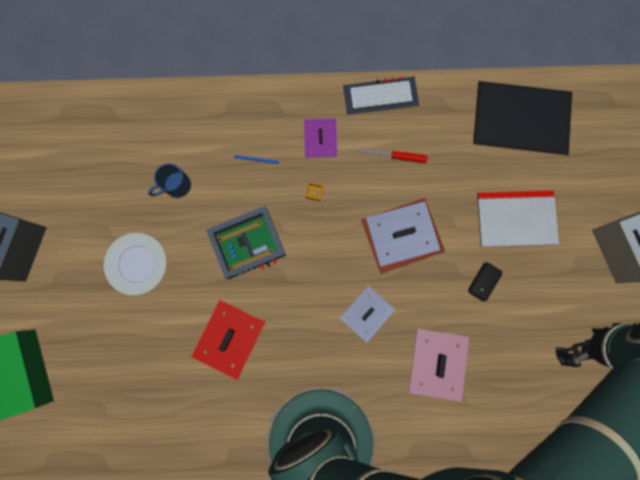

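View pics/scene0.png

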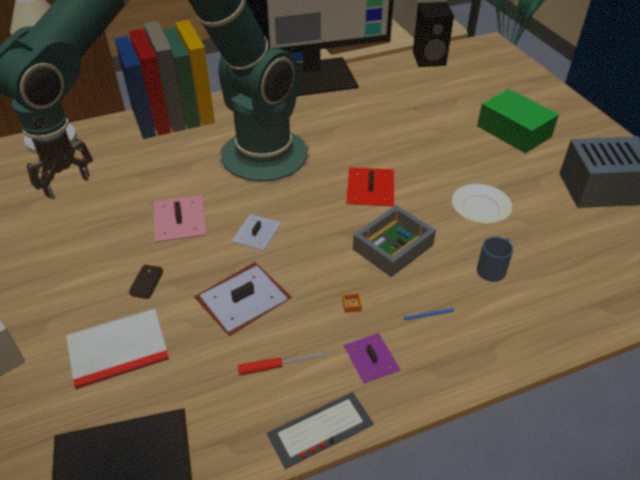

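The cover lies on its leather pad at top px (403,235). The case is at (246,243). Next I'll fit both poses from colour and depth.

```bash
python3 - <<'E'
from h import *
f=dict(np.load("top0.npz"));W=cloud(f);im=f["image"].astype(int)
def rect(m,name):
    P=W[m][:,:2].astype(np.float32);P=P[np.isfinite(P).all(1)];print(name,len(P),cv2.minAreaRect(P),"z",np.nanmedian(W[m][:,2]))
v,u=np.mgrid[:480,:640]
roi=(abs(u-403)<48)&(abs(v-235)<45)
mn=im.min(-1);mx=im.max(-1)
rect(roi&(mn>120)&(im[...,2]>=im[...,0]-5),"plate")
g=roi&(mx<70);rect(g,"gripblock");rect(roi&(W[...,2]>30),"grip by z")
roi=(abs(u-246)<48)&(abs(v-243)<45)
rim=roi&(W[...,2]>52)&(W[...,2]<68);rect(rim,"rim")
for z in(45,52,58,66,75):print(z,(roi&(W[...,2]>z)).sum())
E
```

```text
plate 2796 ((549.2843017578125, -242.44760131835938), (140.15904235839844, 170.30397033691406), 13.75596809387207) z 6.971887497136496
gripblock 102 ((546.1181640625, -239.9281005859375), (12.408721923828125, 54.93670654296875), 13.81437873840332) z 43.28947260758553
grip by z 140 ((547.186767578125, -241.75201416015625), (16.0760498046875, 58.88798522949219), 13.394257545471191) z 42.60647054854017
rim 1217 ((530.5925903320312, 184.53311157226562), (141.1666259765625, 170.74124145507812), 21.072715759277344) z 59.83027605746047
45 1296
52 1221
58 925
66 16
75 0
```

Request:
jog_arm(deltas=[[[0,3.95,-1.73,0,0,0],[0,3.95,-1.73,0,0,0],[0,3.95,-1.73,0,0,0],[0,3.95,-1.73,0,0,0],[0,3.95,-1.73,0,0,0],[0,3.95,-1.73,0,0,0],[0,3.95,-1.73,0,0,0],[0,3.95,-1.73,0,0,0],[0,3.95,-1.73,0,0,0],[0,3.95,-1.73,0,0,0],[0,0,0,-0.172,0,0],[0,0,0,-0.172,0,0],[0,0,0,-0.172,0,0],[0,0,0,-0.172,0,0],[0,0,0,-0.172,0,0],[0,0,0,-0.172,0,0],[0,0,0,-0.172,0,0],[0,0,0,-0.172,0,0],[0,0,0,0,0,0]]])

```text
time_s: 2.48
tcp_pos: [548.9, -242.5, 256.0]
tool_rot: [-0.085, 0.702, 0.085, 0.702]
wrist_force: [-0.3, 0.2, -0.0]
grip_width: 1.001
```

```bash
cat >> h.py <<'E'
def st():
    s=sense();M=Ro.from_quat(s["tool_rot"]).as_matrix();p=s["tcp_pos"]
    print("t",round(s["time_s"],2),"tcp",p.round(1),"zang",np.degrees(np.arctan2(M[1,2],M[0,2])).round(2),"tilt",M[2].round(4),"F",s["wrist_force"].round(1),"T",s["torque"].round(2),"w",round(s["grip_width"]*85,1))
    return s,M,p
def rel(tx,ty,tz,ang):
    "tool-frame shift (cm) then turn about tool x (rad) to reach world x,y,z (mm), z-angle (deg)"
    s,M,p=st();d=M.T@(np.array([tx,ty,tz])-p)/10
    a=np.degrees(np.arctan2(M[1,2],M[0,2]))
    print("shift cm",d.round(2),"turn x",round(-np.radians((ang-a+180)%360-180),4))
E
python3 - <<'E'
from h import *
st()
f=grab_frame("wrist");save(f,"w1.png");np.savez("w1.npz",**f)
print((-f["R"].T@f["t"]).round(1),f["R"].round(3).tolist(),f["mtx"][0,0])
E
```

```text
t 2.48 tcp [ 548.9 -242.5  256. ] zang 13.81 tilt [-1.e+00  6.e-04 -4.e-04] F [-0.3  0.2 -0. ] T [-0.05  0.02 -0.01] w 85.0
[ 533.4 -177.6  374. ] [[0.971, 0.238, 0.0], [0.23, -0.937, 0.262], [0.062, -0.255, -0.965]] 336.5685172409301
```

View pics/w1.png

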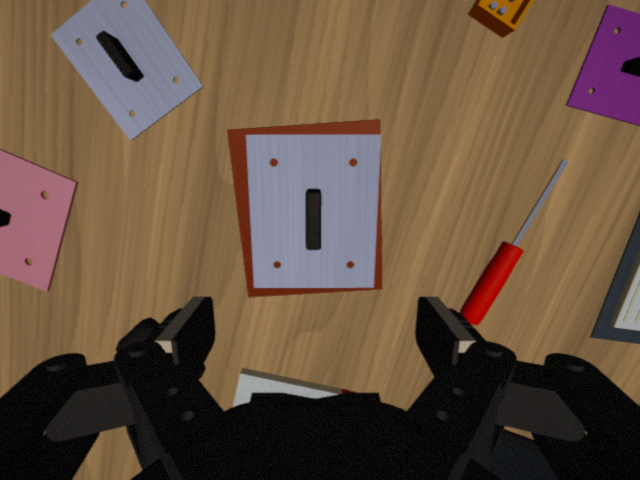

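The cover is under the gripper, with its holes at (273,162), (353,162), (277,265) and (350,265). Before grasping I'll measure the hole centre here, then take the same view over the case.

```bash
cat >> h.py <<'E'
def onplane(f,uv,z):
    K=f["mtx"];r=f["R"].T@np.linalg.solve(K,np.array([uv[0],uv[1],1.]));c=-f["R"].T@f["t"]
    return c+r*(z-c[2])/r[2]
def centroid(f,w,uv,r=7):
    "weighted centroid of weight image around uv"
    u0,v0=int(round(uv[0])),int(round(uv[1]))
    for _ in range(4):
        v,u=np.mgrid[v0-r:v0+r+1,u0-r:u0+r+1];ww=w[v,u]
        c=np.array([(ww*u).sum(),(ww*v).sum()])/ww.sum();u0,v0=np.round(c).astype(int)
    return c,ww.sum()
E
python3 - <<'E'
from h import *
f=dict(np.load("w1.npz"));im=f["image"].astype(float);s,M,p=st()
w=np.clip(im[...,0]-im[...,2]-15,0,None)
Q=[]
for h in[(273,162),(353,162),(277,265),(350,265)]:
    c,a=centroid(f,w,h);X=onplane(f,c,7);Q.append(X);print(c.round(2),round(a),X.round(1))
Q=np.array(Q);m=Q.mean(0)
print("mid",m,"sides",np.linalg.norm(Q[0]-Q[1]),np.linalg.norm(Q[0]-Q[2]))
d=Q[2]-Q[0]+Q[3]-Q[1];print("y-axis ang-90",np.degrees(np.arctan2(-d[0],d[1]))%180, "tool rel",(M.T@(m-p)).round(2))
W=cloud(f);k=(im.max(-1)<60)&(W[...,2]>35)&(W[...,2]<50)&(np.hypot(W[...,0]-549,W[...,1]+242)<60)
print(k.sum(),np.median(W[k][:,2]),cv2.minAreaRect(W[k][:,:2].astype(np.float32)))
rel(532,185,309,21.1)
E
```

```text
t 2.52 tcp [ 548.9 -242.6  256. ] zang 13.63 tilt [-1.e+00  5.e-04 -4.e-04] F [-0.8 -0.7 -0.3] T [-0.02  0.01 -0.02] w 84.9
[273.58 161.99] 2647 [ 492.9 -196.     7. ]
[352.63 161.85] 2744 [ 574.1 -176.     7. ]
[276.84 263.97] 1724 [ 520.  -306.3    7. ]
[349.86 263.92] 1751 [ 601.4 -286.3    7. ]
mid [ 547.10913123 -241.17372904    7.        ] sides 83.68906166757972 113.58165436354554
y-axis ang-90 13.83429310549323 tool rel [248.97   1.64  -1.36]
858 43.32978274364861 ((546.7570190429688, -240.48574829101562), (14.306879043579102, 57.842735290527344), 14.00931167602539)
t 2.52 tcp [ 548.9 -242.6  256. ] zang 13.63 tilt [-1.e+00  5.e-04 -4.e-04] F [-0.8 -0.7 -0.3] T [-0.02  0.01 -0.02] w 84.9
shift cm [-5.28 41.95  8.43] turn x -0.1304
```

Request:
jog_arm(deltas=[[[-0.59,4.2,0.84,-0.013,0,0],[-0.59,4.2,0.84,-0.013,0,0],[-0.59,4.2,0.84,-0.013,0,0],[-0.59,4.2,0.84,-0.013,0,0],[-0.59,4.2,0.84,-0.013,0,0],[-0.59,4.2,0.84,-0.013,0,0],[-0.59,4.2,0.84,-0.013,0,0],[-0.59,4.2,0.84,-0.013,0,0],[-0.59,4.2,0.84,-0.013,0,0],[-0.59,4.2,0.84,-0.013,0,0],[0,0,0,0,0,0],[0,0,0,0,0,0]]])

```text
time_s: 4.03
tcp_pos: [505.1, 182.8, 315.1]
tool_rot: [-0.13, 0.695, 0.13, 0.695]
wrist_force: [0.5, 0.0, -0.3]
grip_width: 0.999
```

```bash
python3 - <<'E'
from h import *
s,M,p=st()
f=grab_frame("wrist");np.savez("w2.npz",**f)
i=cv2.cvtColor(f["image"],cv2.COLOR_RGB2BGR)
c=px(f,[531,185,63]).astype(int);print(c)
x0,y0=c[0]-100,c[1]-100
cv2.imwrite("pics/w2c.png",cv2.resize(i[max(y0,0):y0+200,x0:x0+200],None,fx=3,fy=3,interpolation=cv2.INTER_CUBIC));print(x0,y0)
E
```

```text
t 4.03 tcp [505.1 182.8 315.1] zang 21.15 tilt [-1.e+00 -2.e-04 -4.e-04] F [ 0.5  0.  -0.3] T [-0.03 -0.03 -0.02] w 84.9
[336 222]
236 122
```

View pics/w2c.png

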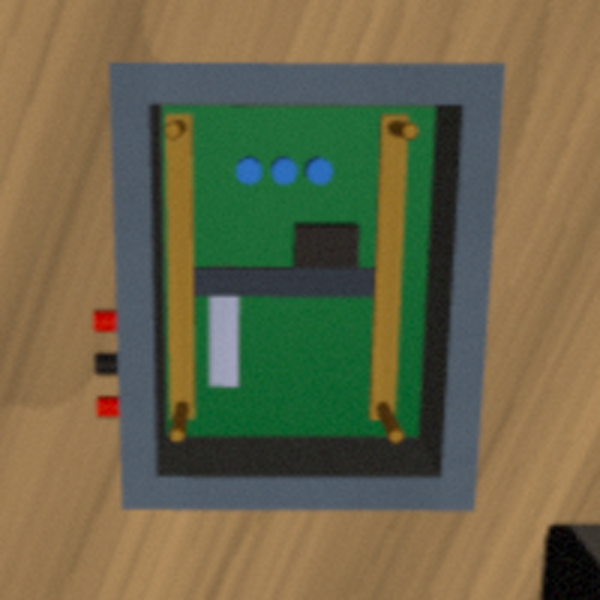

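Studs are visible; tips at crop (173,130), (409,131), (176,435), (397,436), i.e. all four within the opening. I'll locate the tips by depth.

```bash
python3 - <<'E'
from h import *
f=dict(np.load("w2.npz"));s,M,p=st();W=cloud(f);im=f["image"].astype(float)
Q=[];Q2=[]
for h in[(173,130),(409,131),(176,435),(397,436)]:
    u0,v0=int(h[0]/3+236),int(h[1]/3+122)
    v,u=np.mgrid[v0-6:v0+7,u0-6:u0+7];Z=W[v,u,2]
    k=Z>60;z0=np.nanmax(Z)
    print((u0,v0),"zmax",z0.round(1),"n>60",k.sum(),"n>64",(Z>64).sum())
    k=Z>63.5
    c=(u[k].mean(),v[k].mean());Q.append(onplane(f,c,66));print(np.round(c,2),Q[-1].round(1))
    br=im[v,u];print(br.sum(-1).round().astype(int)[2:11,2:11].tolist()) if h[0]==409 else 0
Q=np.array(Q);m=Q.mean(0)
print("mid",m,"sides",np.linalg.norm(Q[0]-Q[1]),np.linalg.norm(Q[2]-Q[3]),np.linalg.norm(Q[0]-Q[2]),np.linalg.norm(Q[1]-Q[3]),"tool rel",(M.T@(m-p)).round(2))
d=Q[2]-Q[0]+Q[3]-Q[1];print("ang",np.degrees(np.arctan2(-d[0],d[1]))%180)
k=(W[...,2]>56)&(W[...,2]<64)&(abs(W[...,0]-531)<110)&(abs(W[...,1]-185)<110)
r=cv2.minAreaRect(W[k][:,:2].astype(np.float32));print(r,np.median(W[k][:,2]))
C=np.array(r[0]);a=np.radians(r[2]);e=m[:2]-C;print("shift case axes",e@[np.cos(a),np.sin(a)],e@[-np.sin(a),np.cos(a)])
E
```

```text
t 4.08 tcp [505.3 182.3 315. ] zang 21.13 tilt [-1.e+00 -2.e-04 -5.e-04] F [ 0.6  0.2 -0.8] T [-0.04 -0.08  0.  ] w 85.0
(293, 165) zmax 67.7 n>60 23 n>64 23
[292.83 165.  ] [463.8 225.9  66. ]
(372, 165) zmax 68.7 n>60 29 n>64 25
[371.65 165.35] [542.  255.7  66. ]
[[280, 280, 280, 267, 235, 205, 201, 187, 187], [186, 214, 223, 225, 224, 206, 207, 193, 196], [127, 136, 156, 204, 223, 234, 221, 199, 196], [115, 129, 176, 258, 295, 306, 253, 231, 185], [111, 117, 220, 283, 310, 307, 280, 252, 196], [136, 129, 207, 277, 301, 306, 264, 223, 201], [210, 194, 206, 252, 284, 268, 228, 200, 194], [287, 283, 262, 228, 203, 197, 196, 193, 191], [297, 298, 293, 265, 208, 197, 185, 189, 184]]
(294, 267) zmax 68.1 n>60 27 n>64 18
[294.2  266.45] [504.4 119.8  66. ]
(368, 267) zmax 68.4 n>60 28 n>64 22
[366.91 266.78] [582.6 149.6  66. ]
mid [523.20823869 187.7642439   66.        ] sides 83.67715124514757 83.64008131926214 113.54237706825384 113.58514812398569 tool rel [249.03  -1.3   18.79]
ang 20.91989829287226
((530.37060546875, 184.91159057617188), (140.3572540283203, 169.8641815185547), 20.95448112487793) 60.485395181074615
shift case axes -5.668499072333576 5.22544228531809
```

Relative to the tool, the studs sit 2.9 mm lower in y and 20.2 mm higher in z than the holes did. Hole and stud spacings agree at 83.7 × 113.6. Now back to grasp the cover.

Request:
jog_arm(deltas=[[[2.15,-4.1,-1.14,0,0,0],[2.15,-4.1,-1.14,0,0,0],[2.15,-4.1,-1.14,0,0,0],[2.15,-4.1,-1.14,0,0,0],[2.15,-4.1,-1.14,0,0,0],[2.15,-4.1,-1.14,0,0,0],[2.15,-4.1,-1.14,0,0,0],[2.15,-4.1,-1.14,0,0,0],[2.15,-4.1,-1.14,0,0,0],[2.15,-4.1,-1.14,0,0,0],[0,0,0,0.127,0,0],[0,0,0,0,0,0],[0,0,0,0,0,0]]])

```text
time_s: 5.7
tcp_pos: [547.8, -240.1, 100.5]
tool_rot: [-0.087, 0.702, 0.087, 0.702]
wrist_force: [-0.3, -0.2, 0.6]
grip_width: 1.003
```

```bash
python3 - <<'E'
from h import *
rel(547.1,-241.2,37,13.75)
E
```

```text
t 5.7 tcp [ 547.8 -240.1  100.5] zang 14.17 tilt [-1.e+00 -2.e-04  1.e-04] F [-0.3 -0.2  0.6] T [ 0.02 -0.01 -0.01] w 85.2
shift cm [ 6.35 -0.09 -0.1 ] turn x 0.0073
```

Request:
jog_arm(deltas=[[[1.5,-0.1,-0.1,0.005,0,0],[1.5,0,0,0,0,0],[1.5,0,0,0,0,0],[1.2,0,0,0,0,0],[0.6,0,0,0,0,0],[0,0,0,0,0,0],[0,0,0,0,0,0]]])

```text
time_s: 6.58
tcp_pos: [547.4, -241.4, 37.7]
tool_rot: [-0.085, 0.702, 0.085, 0.702]
wrist_force: [0.3, 0.3, 0.4]
grip_width: 0.998
```

Request:
jog_arm(deltas=[[[0,0,0,0,0,0],[0,0,0,0,0,0],[0,0,0,0,0,0],[0,0,0,0,0,0],[0,0,0,0,0,0],[0,0,0,0,0,0],[0,0,0,0,0,0],[0,0,0,0,0,0]]], gripper=0.5)

```text
time_s: 7.58
tcp_pos: [547.3, -241.4, 37.5]
tool_rot: [-0.085, 0.702, 0.085, 0.702]
wrist_force: [-1.4, -0.2, 5.5]
grip_width: 0.178
```

```bash
python3 - <<'E'
from h import *
st()
E
```

```text
t 7.58 tcp [ 547.3 -241.4   37.5] zang 13.75 tilt [-1.e+00 -1.e-04  2.e-04] F [-1.4 -0.2  5.5] T [ 0.07  0.3  -0.02] w 15.2
```

Gripped at 15 mm. I'll lift it and look at the cover in the hand.

Request:
jog_arm(deltas=[[[-0.5,0,0,0,0,0],[-1.5,0,0,0,0,0],[-2.5,0,0,0,0,0],[-2.5,0,0,0,0,0],[-2.5,0,0,0,0,0],[-1.5,0,0,0,0,0],[0,0,0,0,0,0],[0,0,0,0,0,0],[0,0,0,0,0,0]]])

```text
time_s: 8.7
tcp_pos: [546.7, -241.2, 146.3]
tool_rot: [-0.084, 0.702, 0.085, 0.702]
wrist_force: [-1.0, -0.0, -3.8]
grip_width: 0.178
```

```bash
python3 - <<'E'
from h import *
st();f=grab_frame("wrist");save(f,"w3.png");np.savez("w3.npz",**f)
E
```

```text
t 8.7 tcp [ 546.7 -241.2  146.3] zang 13.75 tilt [-1.      0.001  -0.0012] F [-1.  -0.  -3.8] T [ 0.03  0.04 -0.02] w 15.1
```

View pics/w3.png

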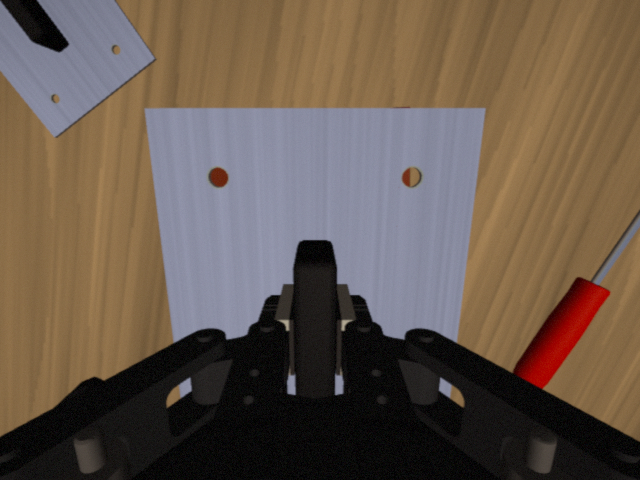

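The cover is held level, and the two far holes show at (218,177) and (411,177). From these I'll compute the cover's place in the tool frame and the target above the studs.

```bash
cat >> h.py <<'E'
def holes(f,M,p,uv,drop=30.5):
    "far pair of holes -> in tool frame; cover mid in tool frame; angle"
    im=cv2.GaussianBlur(f["image"],(3,3),0).astype(int);Q=[]
    for h in uv:
        x0,y0=int(h[0])-25,int(h[1])-25
        t=im[y0:y0+51,x0:x0+51]; m=((t[...,2]-t[...,0])<12)|(t.max(-1)<60)
        n,l,stt,c=cv2.connectedComponentsWithStats(m.astype(np.uint8))
        j=l[25,25] or 1+np.argmax(stt[1:,4]);cc=c[j]+[x0,y0];Q.append(onplane(f,cc,p[2]-drop));print("hole",cc.round(1),"area",stt[j,4])
    T=(np.array(Q)-p)@M;d=T[1]-T[0];a=np.arctan2(d[1],d[2]);mid=T.mean(0)
    n=np.array([0,np.cos(a),-np.sin(a)])
    print("tool",T.round(2).tolist(),"dist",np.linalg.norm(d).round(2),"ang",np.degrees(a).round(2),"mid",(mid-57*n).round(2))
    return np.array(Q)
E
python3 - <<'E'
from h import *
f=dict(np.load("w3.npz"));s,M,p=st()
holes(f,M,p,[(218,177),(411,177)])
W=cloud(f);T=(W-p)@M
im=f["image"].astype(int)
k=(im.min(-1)>90)&(im[...,2]>im[...,0])&(np.arange(480)[:,None]<340)&(abs(np.arange(640)[None]-316)<170)
q=T[k];q=q[abs(q[:,0]-30)<12];A=np.c_[q[:,1:],np.ones(len(q))];c,*_=np.linalg.lstsq(A,q[:,0],rcond=None);print("plane tool x = ",c,len(q))
E
```

```text
t 8.75 tcp [ 546.8 -241.1  146.5] zang 13.76 tilt [-1.e+00  9.e-04 -1.e-03] F [-0.7 -0.6 -3.5] T [-0.01 -0.02  0.02] w 15.0
hole [217.6 177. ] area 439
hole [411.8 176.7] area 445
tool [[30.59, 57.15, -41.82], [30.51, 57.22, 42.3]] dist 84.12 ang 0.05 mid [30.55  0.19  0.29]
plane tool x =  [ 7.20972290e-04 -1.81928652e-04  3.01190733e+01] 62559
```

Request:
jog_arm(deltas=[[[0,1.2,0.22,0,0,0],[0,2.4,0.45,0,0,0],[0,3.5,0.66,0,0,0],[0,3.5,0.66,0,0,0],[0,3.5,0.66,0,0,0],[0,3.5,0.66,0,0,0],[0,3.5,0.66,0,0,0],[0,3.5,0.66,0,0,0],[0,3.5,0.66,0,0,0],[0,3.5,0.66,0,0,0],[0,3.5,0.66,0,0,0],[0,3.3,0.62,0,0,0],[0,2.2,0.4,0,0,0],[0,1.1,0.2,0,0,0],[0.4,0,0,-0.042,0,0],[0.8,0,0,-0.042,0,0],[0.7,0,0,-0.042,0,0],[0,0,0,0,0,0],[0,0,0,0,0,0]]])

```text
time_s: 11.12
tcp_pos: [524.2, 182.1, 128.3]
tool_rot: [-0.128, 0.695, 0.128, 0.695]
wrist_force: [0.6, -0.4, -4.3]
grip_width: 0.177
```

```bash
python3 - <<'E'
from h import *
rel(523.2,187.5,127,20.95)
f=grab_frame("wrist");save(f,"w4.png");np.savez("w4.npz",**f)
i=cv2.cvtColor(f["image"],cv2.COLOR_RGB2BGR)
cv2.imwrite("pics/w4c.png",cv2.resize(np.hstack([i[137:217,178:258],i[137:217,372:452]]),None,fx=5,fy=5))
E
```

```text
t 11.12 tcp [524.2 182.1 128.3] zang 20.92 tilt [-1.e+00  1.e-04 -1.e-04] F [ 0.6 -0.4 -4.3] T [ 0.01  0.05 -0.03] w 15.0
shift cm [0.13 0.54 0.1 ] turn x -0.0005
```

View pics/w4c.png

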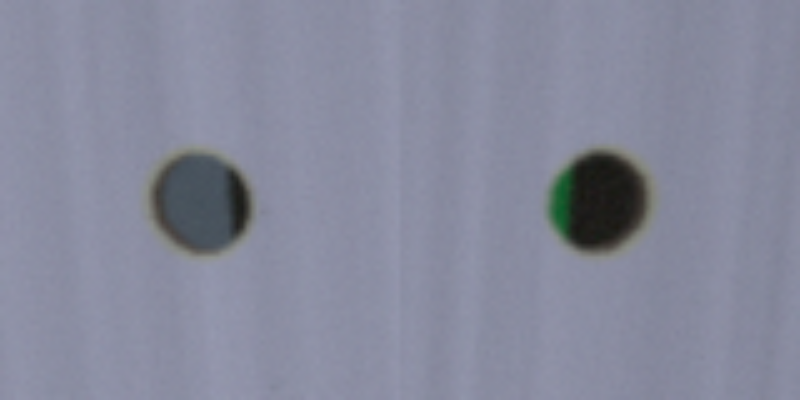

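The far holes are seen cleanly, with the case rim and board below them and no stud yet. The arm stopped about 5 mm short, so I'll correct that and go lower.

Request:
jog_arm(deltas=[[[0.1,0.54,0.1,0,0,0],[0.7,0,0,0,0,0],[0.8,0,0,0,0,0],[0.6,0,0,0,0,0],[0,0,0,0,0,0],[0,0,0,0,0,0],[0,0,0,0,0,0]]])

```text
time_s: 12.05
tcp_pos: [523.2, 187.8, 106.5]
tool_rot: [-0.129, 0.695, 0.129, 0.695]
wrist_force: [0.3, -0.5, -4.4]
grip_width: 0.174
```

```bash
python3 - <<'E'
from h import *
rel(523.2,187.5,104,20.95)
f=grab_frame("wrist");save(f,"w5.png");np.savez("w5.npz",**f)
i=cv2.cvtColor(f["image"],cv2.COLOR_RGB2BGR)
cv2.imwrite("pics/w5c.png",cv2.resize(np.hstack([i[137:217,178:258],i[137:217,372:452]]),None,fx=5,fy=5))
E
```

```text
t 12.05 tcp [523.2 187.8 106.5] zang 20.97 tilt [-1.e+00  0.e+00  4.e-04] F [ 0.3 -0.5 -4.4] T [ 0.02  0.01 -0.04] w 14.8
shift cm [ 0.25 -0.03 -0.01] turn x 0.0003
```

View pics/w5c.png

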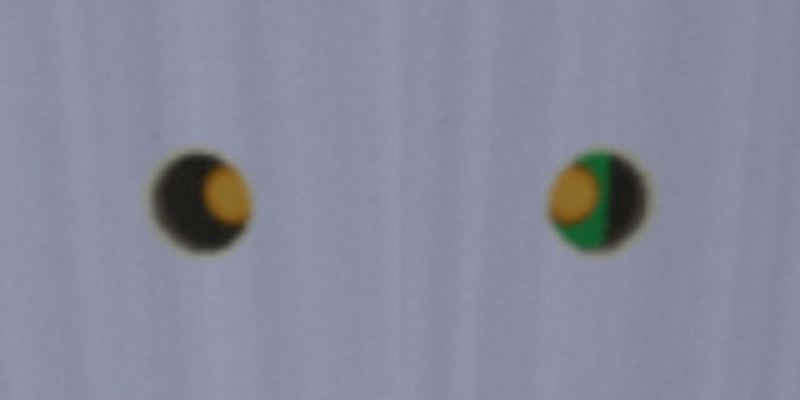

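The stud tips show inside both far holes, at px (223.8,176) and (407,176), with hole centres at (218.4,177) and (412,177). They look nearly aligned; the script gives the leftover offset.

```bash
python3 - <<'E'
from h import *
f=dict(np.load("w5.npz"));s,M,p=st()
H=holes(f,M,p,[(218,177),(412,177)])
im=f["image"].astype(float)
w=np.clip(im[...,0]-im[...,2]-60,0,None)
for uv,h in(((223.8,176),H[0]),((407,176),H[1])):
    c,a=centroid(f,w,uv,9)
    for z in(66,67):
        X=onplane(f,c,z);print(c.round(2),"stud-hole tool yz",(M.T@(X-h))[1:].round(2))
E
```

```text
t 12.1 tcp [523.2 187.8 106.5] zang 20.96 tilt [-1.e+00  0.e+00  3.e-04] F [ 0.7  0.4 -3.8] T [-0.04  0.04  0.05] w 15.1
hole [217.5 177. ] area 435
hole [411.9 176.7] area 392
tool [[30.49, 57.05, -41.68], [30.51, 57.16, 42.59]] dist 84.27 ang 0.08 mid [30.5   0.11  0.53]
[222.92 175.69] stud-hole tool yz [-0.04 -0.28]
[222.92 175.69] stud-hole tool yz [ 0.02 -0.01]
[406.39 175.64] stud-hole tool yz [-0.18  0.23]
[406.39 175.64] stud-hole tool yz [-0.11 -0.04]
```

Alignment is within 0.2 mm. I'll lower gently and watch the force.

Request:
jog_arm(deltas=[[[0.15,0,0,0,0,0],[0.15,0,0,0,0,0],[0.15,0,0,0,0,0],[0.15,0,0,0,0,0],[0.1,0,0,0,0,0],[0.1,0,0,0,0,0],[0,0,0,0,0,0],[0,0,0,0,0,0]]])

```text
time_s: 13.1
tcp_pos: [523.1, 187.8, 98.3]
tool_rot: [-0.129, 0.695, 0.129, 0.695]
wrist_force: [0.5, 0.0, -3.5]
grip_width: 0.174
```

The underside is at about 64, below the tips, with no contact force. Continuing.

Request:
jog_arm(deltas=[[[0.1,0,0,0,0,0],[0.1,0,0,0,0,0],[0.05,0,0,0,0,0],[0.05,0,0,0,0,0],[0,0,0,0,0,0],[0,0,0,0,0,0]]])

```text
time_s: 13.85
tcp_pos: [523.1, 187.8, 95.3]
tool_rot: [-0.129, 0.695, 0.129, 0.695]
wrist_force: [-0.5, -0.1, -3.8]
grip_width: 0.175
```

Request:
jog_arm(deltas=[[[0.04,0,0,0,0,0],[0.03,0,0,0,0,0],[0,0,0,0,0,0],[0,0,0,0,0,0]]])

```text
time_s: 14.35
tcp_pos: [523.1, 187.8, 94.6]
tool_rot: [-0.129, 0.695, 0.129, 0.695]
wrist_force: [-0.9, 0.0, -4.9]
grip_width: 0.175
```

Request:
jog_arm(deltas=[[[0.03,0,0,0,0,0],[0.02,0,0,0,0,0],[0,0,0,0,0,0],[0,0,0,0,0,0]]])

```text
time_s: 14.85
tcp_pos: [523.1, 187.8, 94.5]
tool_rot: [-0.129, 0.695, 0.129, 0.695]
wrist_force: [-3.5, -1.8, 6.1]
grip_width: 0.175
```

It touches down on the rim at the expected height (10 N). Release and retreat.

Request:
jog_arm(deltas=[[[0,0,0,0,0,0],[0,0,0,0,0,0],[0,0,0,0,0,0],[0,0,0,0,0,0],[0,0,0,0,0,0],[0,0,0,0,0,0]]], gripper=8.5)

```text
time_s: 15.6
tcp_pos: [523.1, 187.8, 94.1]
tool_rot: [-0.129, 0.695, 0.129, 0.695]
wrist_force: [0.7, 0.5, 1.2]
grip_width: 0.995
```

Request:
jog_arm(deltas=[[[-0.5,0,0,0,0,0],[-1.5,0,0,0,0,0],[-2.5,0,0,0,0,0],[-3,0,0,0,0,0],[-3,0,0,0,0,0],[-3,0,0,0,0,0],[-3,0,0,0,0,0],[-3,0,0,0,0,0],[-2,0,0,0,0,0],[0,0,0,0,0,0],[0,0,0,0,0,0]]])

```text
time_s: 16.98
tcp_pos: [522.8, 187.6, 308.9]
tool_rot: [-0.129, 0.695, 0.129, 0.695]
wrist_force: [0.7, 0.8, -0.3]
grip_width: 0.995
```

```bash
python3 - <<'E'
from h import *
st();f=grab_frame("wrist");save(f,"w6.png");W=cloud(f);im=f["image"].astype(int)
k=(im.min(-1)>90)&(im[...,2]>im[...,0])&(np.hypot(W[...,0]-523,W[...,1]-187)<115)&(W[...,2]>50)&(W[...,2]<80)
q=W[k];A=np.c_[q[:,0]-523,q[:,1]-187.7,np.ones(len(q))];c,*_=np.linalg.lstsq(A,q[:,2],rcond=None)
print("top plane z",c.round(4),len(q),cv2.minAreaRect(q[:,:2].astype(np.float32)))
E
```

```text
t 16.98 tcp [522.8 187.6 308.9] zang 20.98 tilt [-1.e+00 -0.e+00 -4.e-04] F [ 0.7  0.8 -0.3] T [ 0.01 -0.03 -0.05] w 84.6
top plane z [-1.10000e-03 -4.00000e-04  6.44443e+01] 18659 ((526.6963500976562, 186.32131958007812), (144.81321716308594, 174.0415802001953), 21.013586044311523)
```

View pics/w6.png

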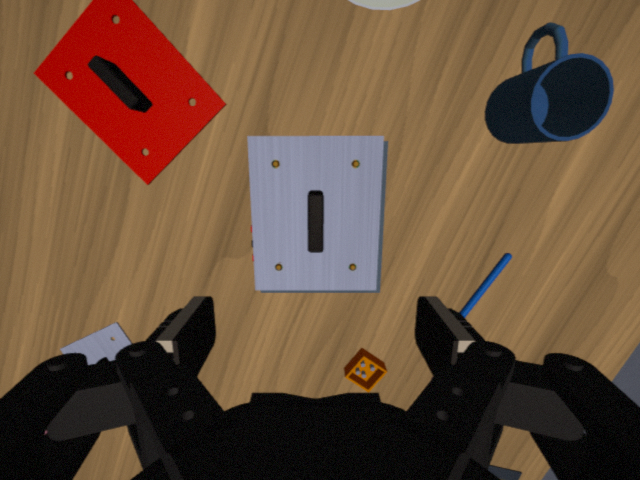

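The picture shows the cover seated, with brass studs standing in all four holes at (276,164), (356,164), (279,267) and (352,267). Its upper face is level at z = 64.4, where a flush fit would be 64. Handing in.

```bash
python3 -c "
from h import *
print(order.job_done())"
```

```text
the job is handed in; nothing more can be done
None
```

The cover is on the case, grip upwards, with all four studs through its holes, and I handed the job in after 17 s of the 72 s allowed. I gripped it by the black block, lined it up by looking at the stud tips through its holes, lowered it slowly, let go and backed off.

- **Contact:** I felt nothing at the studs. The force first changed at rim height, by about 10 N, against the 40 N limit.
- **Fit:** In the last picture all four studs stand in the holes. The cover's upper face is level, with a tilt of about 0.001, at 64.4 mm, where flush would be 64.0. The gripper was clear of everything.
- **Disagreements:** Before the grasp, the top and wrist cameras put the cover about 2.5 mm apart. I went by the wrist camera, and the view through the holes then showed the fit right to about 0.2 mm. The final outline came out about 4 mm too big each way, probably because it took in part of the case's sides, so I did not use it.
- **Other things:** Nothing else on the desk was touched as far as I know, but I did not re-measure them at the end.

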